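# Issue one brass collar from the feeder

## Robot

A 6-joint arm with a two-finger parallel gripper is mounted at the origin on the work surface; the furniture and walls round the work are solid. World frame = base frame: x ahead of the robot, y to its left, z up, the work surface at z = 0. Lengths are in m, angles in degrees, forces in N, time in s.
With the tool pointing down it reaches from about 0.35 to 0.875 m from the base axis. Payload 4.2 kg.
Tool frame: the origin (TCP) lies at the very end of the fingers, on their centre line; the grasp point (between the pads) lies 19 mm behind it; z points along the fingers, y is the line along which they close (so a half turn about z gives the same grasp; the last joint's range is limited). The gripper opens to 87 mm and grips with 3 to 60 N. Pads are 19 mm wide; open, the fingers measure 117 mm over their backs; the gripper's body (75 mm by 190 mm) begins 51 mm behind the grasp point.
Start: joints at [-56.517, 22.042, 0.453, 0, -68.411, -14.817], TCP at [0.2, -0.592, 0.223] pointing down, gripper open.
Joint ranges: [-179.83, 179.83], [-69.29, 118.12], [-61.27, 80.66], [-181.25, 117.63], [-171.15, -9.14], [-177.46, 177.46]. Speed limits (degrees/s): [159.86, 159.86, 180, 180, 180, 180].

## Interface

Orientations are given as a 3x3 rotation matrix whose columns are the frame's x, y, z axes.
In Python, from station import sense, cams, r gives the robot as it stands. The module is installed in compiled form; this text tells all that it offers.
- The arm moves only by the tool step_arm, never from a script. Its argument "targets" is text: rows parted by semicolons, each of 4 numbers parted by spaces: the shift along the tool's x, y, z in cm, then the turn about the tool's z in degrees. In form: x y z turn; .... A call has 1 to 12 rows; each row shifts and turns the commanded pose from where the row before left it, along the tool's axes as they then stand; what a row does not reach is not made up. A row lasts 1/12 s, in which the tool goes at most 41.7 mm and 7.16 degrees, less where a joint would pass 70% of its speed; a pose out of reach is approached as far as the arm can. A call with a gripper value outside its range is refused whole. "claw" is the finger opening in cm, from 0 to 8.7, set as the call begins (left out, the last holds). The fingers move at their own pace and stop on an object; the grip force is fixed at half the most. Time passes only in rows, so rows that do not move let the fingers close. It gives the time, the measured TCP pose, the force, the opening and the grip force at its end, in the units of the state.
- sense(): the state, without advancing time (a new reading comes with each control period).
- cams.capture(name): name is "side" or "top" or "wrist"; returns a dict with "frame" (400x640x3 uint8, blue, green, red), "vertical_fov" (degrees; the focal length in pixels is half the picture's height over the tangent of half this angle, whatever the lens; pixels are square), "cx", "cy" (the principal point, pixels), "eye" and "rotation" of the camera in the world; the wrist camera has in their place "tool_from_camera" (4x4, takes a point from camera to tool coordinates, whose origin is the TCP and whose axes are the flange's). Camera axes: x right, y down, z forward; pixel columns grow to the right and rows downward; lengths in m; the calibration is good to about 2 mm. A picture is of the moment at which its call begins: read the wrist's pose just before it. There is no depth.
- r.finish_job(): hands the job in; it is judged then, once.
The state is a dict: "time_s": time; "joints": joint angles; "joint_velocities": joint speeds; "effort": joint torques, N m; "tcp_pos": TCP position; "ee_rot": TCP orientation; "wrist_force": force on the tool from outside, world axes, zero at the start; "moment": the same for the moment, N m; "gripper_width": opening from 0.0 (shut) to 1.0 (fully open); "gripper_force": force on a finger pad.
Only numpy, scipy, OpenCV 4.12 (cv2) and the standard library are available. Lean on these libraries where they do the work, as an engineer would, in place of code of your own. Each camera call takes 0.05 s, during which the arm holds its last target. There are 200 camera calls.

## Task

With the fingertips, press the red plunger of the blue collar feeder all the way down, once, and let it come back up, so that a single brass collar slides out of the mouth. Then nudge that collar aside along the table until the whole of it lies on the green felt mat, and move clear. Only touch, press and push: never squeeze or lift the collar, leave the other two collars in the feeder, and do not disturb the jars and the cup standing round about.

Things in the scene. Friction and masses are not known exactly. Their poses are not given: they have to be found in the camera images.
- feeder: blue collar feeder fixed to the table. Origin on the table under the middle of its magazine, z up; its mouth looks along its own -x. The magazine (x -23 to +24 mm, 46 mm wide, 42 mm tall) holds three brass collars stacked flat on the table. Behind it a housing 24 mm tall, with the plunger on top, runs to x = +85 mm; feet 4 mm high reach y = +-34 mm
- issue_spot (a point): point on the table 55 mm in front of the feeder's origin (along its -x): a full press of the plunger drives a blade that leaves the lowest collar with its centre about here, a few mm further if pressed fast. Each further press would push out another collar. Axes as the feeder's
- plunger (a joint): plunger travel in m: 0 up (at rest), 0.026 fully down; sprung, about 5 N to start it and 9 to 14 N to hold it fully down; comes back up by itself
- plunger_top (a point): centre of the flat top of the red round plunger cap, 36 mm in diameter; it is on the feeder's own x axis at x = +62 mm, 64 mm above the table when up, 38 mm when fully down
- collar_1: the lowest collar in the feeder, the one that is issued: brass collar, a flat disc of 34 mm diameter, 12 mm thick, about 60 g, with a dark bore look in its middle; origin at the centre of its underside, on the table (z = 0)
- collar_2: the middle collar of the stack, same as collar_1; drops down one place after the press; stays in the feeder
- collar_3: the top collar of the stack, same as collar_1; stays in the feeder
- green_mat: green square felt mat, 76 x 76 mm, flush with the table (under 2 mm thick, with nothing for a collar to catch on: it slides on as on the bare table), x and y along its sides; origin at its centre. It lies in front of the feeder, on its left or on its right, about 110 mm sideways from the feeder's x axis
- orange_mat: orange felt mat of the same size on the other side; not used
- pigment_jar: tall glass jar of grey pigment with a black twist lid, 59 mm wide, 95 mm tall; origin at the centre of its underside; stands by, to be left alone
- ink_pot: squat glass pot with a yellow lid, 52 mm wide, 40 mm tall; origin at the centre of its underside; stands by, to be left alone
- mixing_cup: translucent plastic cup, 63 mm wide, 72 mm tall; origin at the centre of its underside; stands by, to be left alone
- small_jar_1: small glass jar with a yellow lid, 36 mm wide, 48 mm tall; origin at the centre of its underside; stands by, to be left alone
- ink_jar: glass jar with a black lid, 47 mm wide, 44 mm tall; origin at the centre of its underside; stands by, to be left alone

How it is judged (in metres and radians):
On the way, in this order (a step that is already met when the one before it is completed fails the run):
1. the plunger is pressed all the way down (value of joint plunger above 0.0225 m), for 0.05 s.
2. the plunger is up again and one collar lies clear of the mouth (value of joint plunger below 0.004 m and x of collar_1 in the frame of feeder below -0.042 m), for 0.1 s.
At the end, for the whole second after the job is handed in: collar_1 lies flat and still on the table with its whole outline on the green mat (its centre within 21.5 mm of the mat's centre along each side), the plunger is up, and the other two collars are still in the feeder (x of collar_1 in the frame of green_mat between -0.0215 and 0.0215 m and y of collar_1 in the frame of green_mat between -0.0215 and 0.0215 m and x of each of collar_2, collar_3 in the frame of feeder above -0.008 m and horizontal distance between each of collar_2, collar_3 and feeder below 0.012 m and height (world z) of collar_1 below 0.004 m and angle between collar_1's own z axis and vertical below 0.15 rad and linear speed of collar_1 below 0.02 m/s and value of joint plunger below 0.004 m); the robot touches nothing.
It fails at once if the issued collar is lifted or tipped (height (world z) of collar_1 above 0.012 m or angle between collar_1's own z axis and vertical above 0.5 rad).
It fails at once if the issued collar is squeezed or pressed hard by the fingers (over 15 N) (contact force between the fingers and collar_1 above 15 N).
It fails at once if a second collar leaves the feeder (horizontal distance between any of collar_2, collar_3 and feeder above 0.02 m).
It fails at once if a jar or the cup is shifted by more than 15 mm (distance of any of pigment_jar, ink_pot, mixing_cup, small_jar_1, ink_jar from where it was at the start of the episode above 0.015 m).
It also fails if it takes over 48 s, if anything falls off the work surface, if the arm or the gripper's body presses on something with over 40 N, if the wrist force passes 120 N, or if a joint passes its speed limit or range.

## Working session

There is one attempt and no reset: what is moved stays moved. The work goes in short steps, Python scripts to look and compute and a tool call to move; the robot and the scene stay as the last step left them, time stands still between calls to the robot, and variables do not carry over. Pictures are saved under pics/ and viewed, at most 10 in all, crops included, and the job is handed in when it is done.

Besides the shell and the picture viewer there is one more tool, called as name(argument=value, ...), one argument or row to a line, values as JSON. step_arm: Moves the arm, as the interface text tells. Its arguments: {"type":"object","properties":{"targets":{"type":"string"},"claw":{"type":"number"}},"required":["targets"]}

```bash
mkdir -p pics; cat > h.py <<'E'
import numpy as np, cv2
from station import sense, cams, r
def cap(name, fn=None):
    s=sense(); d=cams.capture(name)
    if fn: cv2.imwrite('pics/'+fn, d['frame'])
    d['f']=d['frame'].shape[0]/2/np.tan(np.radians(d['vertical_fov'])/2)
    if name=='wrist':
        T=np.array(d['tool_from_camera']); R=np.array(s['ee_rot']).reshape(3,3)
        d['eye']=R@T[:3,3]+np.array(s['tcp_pos']); d['rotation']=R@T[:3,:3]
    d['eye']=np.array(d['eye']); d['rotation']=np.array(d['rotation']).reshape(3,3)
    return d
def p2w(d,u,v,z=0.):
    ray=d['rotation']@np.array([(u-d['cx'])/d['f'],(v-d['cy'])/d['f'],1.])
    return d['eye']+ray*(z-d['eye'][2])/ray[2]
def w2p(d,p):
    c=d['rotation'].T@(np.array(p)-d['eye']); return c[:2]/c[2]*d['f']+[d['cx'],d['cy']]
E
python3 - <<'E'
from h import *
import pickle
for n in('top','side','wrist'):
    d=cap(n,n+'0.png'); pickle.dump(d,open(n+'0.pkl','wb')); print(n,d['eye'],d['f'],d['cx'],d['cy'],d['rotation'].round(3).tolist())
s=sense();print(s)
E
```

```text
top [0.42407172 0.00258213 1.49752245] 514.6380170000028 314.40333336035076 202.06589181119162 [[-0.005, -0.994, 0.107], [-1.0, 0.003, -0.02], [0.019, -0.107, -0.994]]
side [ 0.57337566 -0.60917325  0.65649161] 370.7706967018112 327.03058797942117 199.18989338474148 [[0.999, -0.034, 0.039], [-0.052, -0.69, 0.722], [0.002, -0.723, -0.691]]
wrist [ 0.13436133 -0.61538749  0.38379979] 346.7474641517581 309.2043855664993 198.459535031187 [[-0.321, 0.917, 0.236], [0.947, 0.311, 0.081], [0.001, 0.249, -0.968]]
{'time_s': 0.15, 'joints': array([-5.65162130e+01,  2.20822703e+01,  3.98806277e-01, -2.22091741e-02,
       -6.84108889e+01, -1.48177146e+01]), 'joint_velocities': array([-0.1012163 , -0.16323521,  0.09166609,  0.14610202, -0.01537247,
        0.14977244]), 'effort': array([-3.55596840e-04, -3.91052520e+01,  1.87587243e+01,  4.22243133e+00,
        1.23807826e-02, -1.48582876e-04]), 'tcp_pos': array([ 0.19992525, -0.59168931,  0.22169657]), 'ee_rot': array([[-9.47445673e-01, -3.19916126e-01, -6.07895120e-04],
       [-3.19916695e-01,  9.47444371e-01,  1.57230111e-03],
       [ 7.29423288e-05,  1.68414568e-03, -9.99998579e-01]]), 'wrist_force': array([ 0.07184903, -0.32138164, -0.07739792]), 'moment': array([ 0.02554524,  0.06572889, -0.01834983]), 'gripper_force': 0.0, 'gripper_width': 0.9976996913289945}
```

View pics/top0.png

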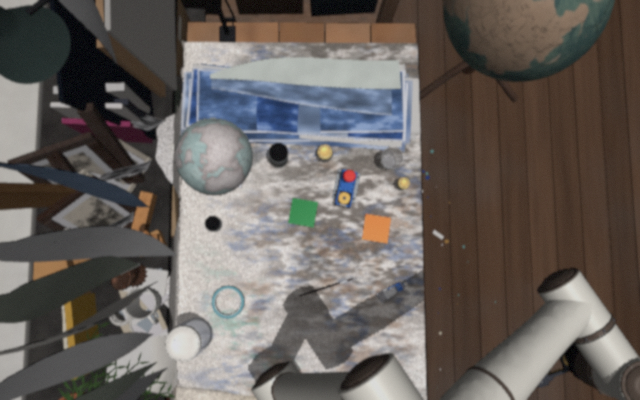

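View pics/side0.png

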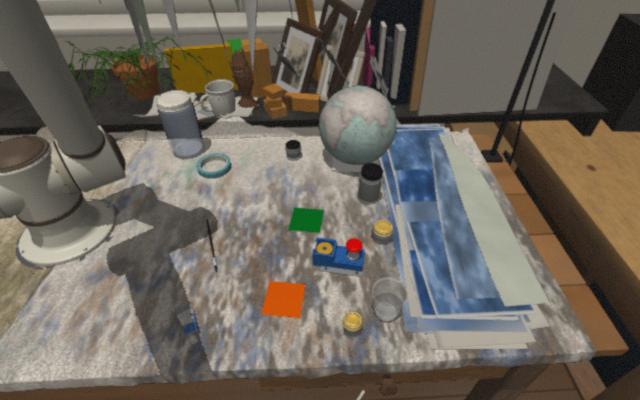

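The top view shows the feeder at about (345,190), the red cap at (349,176), the green mat at (303,213) and the orange mat at (377,229). The side view shows the cap at (354,246), the magazine top at (325,249) and the green mat at (307,220). The jars are at (372,183), (383,230), (388,300) and (353,321) in the side view.

```bash
cat > m.py <<'E'
from h import *
import pickle
def seg(d,lo,hi,minA=15,roi=None):
    hsv=cv2.cvtColor(d['frame'],cv2.COLOR_BGR2HSV); m=cv2.inRange(hsv,np.array(lo),np.array(hi))
    if roi: k=np.zeros_like(m);x0,y0,x1,y1=roi;k[y0:y1,x0:x1]=1;m*=k
    n,l,st,c=cv2.connectedComponentsWithStats(m); i=1+np.argmax(st[1:,4])
    cn=max(cv2.findContours(m,cv2.RETR_EXTERNAL,cv2.CHAIN_APPROX_NONE)[0],key=cv2.contourArea)
    return c[i],st[i,4],cn
if __name__=='__main__':
    rois={'top':(280,140,410,250),'side':(250,190,420,340)}
    for n in('top','side'):
        d=pickle.load(open(n+'0.pkl','rb'));R=rois[n]
        c,a,cn=seg(d,(50,120,40),(75,255,255),roi=R)
        W=np.array([p2w(d,*q[0])[:2] for q in cn],np.float32)*1000
        print(n,'green',c,a,p2w(d,*c),cv2.minAreaRect(W))
        c,a,cn=seg(d,(3,180,120),(14,255,255),roi=R)
        W=np.array([p2w(d,*q[0])[:2] for q in cn],np.float32)*1000
        print(n,'orange',c,a,p2w(d,*c),cv2.minAreaRect(W))
        hs=d['frame'].astype(int);m=((hs[...,2]>150)&(hs[...,1]<50)&(hs[...,0]<60)).astype(np.uint8)
        k=np.zeros_like(m);k[R[1]:R[3],R[0]:R[2]]=1;_,l,st,cc=cv2.connectedComponentsWithStats(m*k);i=1+np.argmax(st[1:,4])
        print(n,'red',cc[i],st[i],p2w(d,*cc[i],.064),p2w(d,*cc[i],.058))
        c,a,cn=seg(d,(100,130,60),(120,255,255),roi=((330,170,360,210) if n=='top' else (308,235,370,280)))
        print(n,'blue',c,a,p2w(d,*c,.03))
    T=pickle.load(open('top0.pkl','rb'));S=pickle.load(open('side0.pkl','rb'))
    print('mag top', p2w(T,344,198,.036),p2w(S,325,249,.036))
    for nm,u,v,h in(('pig',372,171,.095),('inkpot',383,227,.04),('cup',388,285,.072),('sj',353,318,.048),('inkjar',293,146,.044)): print(nm,p2w(S,u,v,h))
    for nm,u,v,h in(('pig',279,154,.095),('inkpot',325,152,.04),('cup',384,159,.072),('sj',404,183,.048),('inkjar',213,224,.044)): print(nm,p2w(T,u,v,h))
    a=cv2.resize(T['frame'][140:250,270:420],(800,586),interpolation=cv2.INTER_CUBIC);cv2.imwrite('pics/ctop.png',a)
    a=cv2.resize(S['frame'][150:345,250:430],(650,600*195*650//(180*704)),interpolation=cv2.INTER_CUBIC);cv2.imwrite('pics/cside.png',S['frame'] if 0 else cv2.resize(S['frame'][160:340,250:430],(600,600),interpolation=cv2.INTER_CUBIC))
E
python3 m.py
```

```text
top green [302.66361974 212.09689214] 547 [0.55525363 0.00750174 0.        ] ((555.5059204101562, 7.291694641113281), (69.68458557128906, 67.91191101074219), 80.3316650390625)Traceback (most recent call last):
  File "m.py", line 16, in <module>
    c,a,cn=seg(d,(3,180,120),(14,255,255),roi=R)
           ~~~^^^^^^^^^^^^^^^^^^^^^^^^^^^^^^^^^^
  File "m.py", line 6, in seg
    n,l,st,c=cv2.connectedComponentsWithStats(m); i=1+np.argmax(st[1:,4])
                                                      ~~~~~~~~~^^^^^^^^^^
    return _wrapfunc(a, 'argmax', axis=axis, out=out, **kwds)
    return bound(*args, **kwds)
ValueError: attempt to get argmax of an empty sequence
```

View pics/wrist0.png

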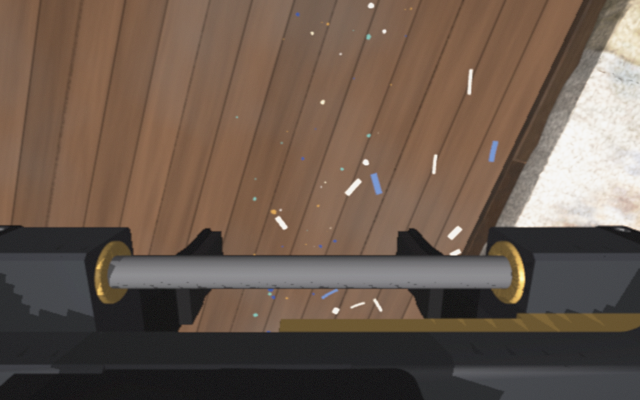

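The wrist view shows only the floor beyond the table edge, with the gripper body across rows 230 and below, so it holds nothing useful yet.

```bash
sed -i 's/(3,180,120),(14,255,255)/(4,150,100),(22,255,255)/' m.py; python3 m.py
```

```text
top green [302.66361974 212.09689214] 547 [0.55525363 0.00750174 0.        ] ((555.5059204101562, 7.291694641113281), (69.68458557128906, 67.91191101074219), 80.3316650390625)
top orange [375.94584838 227.91155235] 554 [ 0.5083053  -0.20618655  0.        ] ((508.3905334472656, -206.26065063476562), (69.84224700927734, 68.78448486328125), 80.33101654052734)
top red [344. 177.] [344 177   1   1   1] [ 0.64863122 -0.10946021  0.064     ] [ 0.64957112 -0.10992916  0.058     ]
top blue [345.58666667 186.23333333] 150 [ 0.62705287 -0.11640537  0.03      ]
side green [306.10979228 219.70178042] 674 [0.55632776 0.0074649  0.        ] ((556.4971923828125, 8.795654296875), (74.46101379394531, 73.76604461669922), 79.70404052734375)
side orange [283.56118472 299.30163679] 1283 [ 0.50891427 -0.20799916  0.        ] ((509.0296936035156, -206.26898193359375), (76.15153503417969, 76.58949279785156), 80.79947662353516)
side red [353.72560976 244.84146341] [346 239  16  13 164] [ 0.65464804 -0.1280302   0.064     ] [ 0.65547106 -0.12315779  0.058     ]
side blue [337.10773131 257.36375158] 789 [ 0.62092802 -0.13227717  0.03      ]
mag top [ 0.59224726 -0.11099362  0.036     ] [ 0.59636972 -0.11352621  0.036     ]
pig [0.71733454 0.06930915 0.095     ]
inkpot [ 0.72854068 -0.06093027  0.04      ]
cup [ 0.70664015 -0.23192549  0.072     ]
sj [ 0.63820741 -0.28121545  0.048     ]
inkjar [0.52382837 0.25174161 0.044     ]
pig [0.70837248 0.0722577  0.095     ]
inkpot [ 0.72527468 -0.05732713  0.04      ]
cup [ 0.69849514 -0.22229628  0.072     ]
sj [ 0.63354516 -0.28200031  0.048     ]
inkjar [0.51848668 0.25999209 0.044     ]
```

View pics/cside.png

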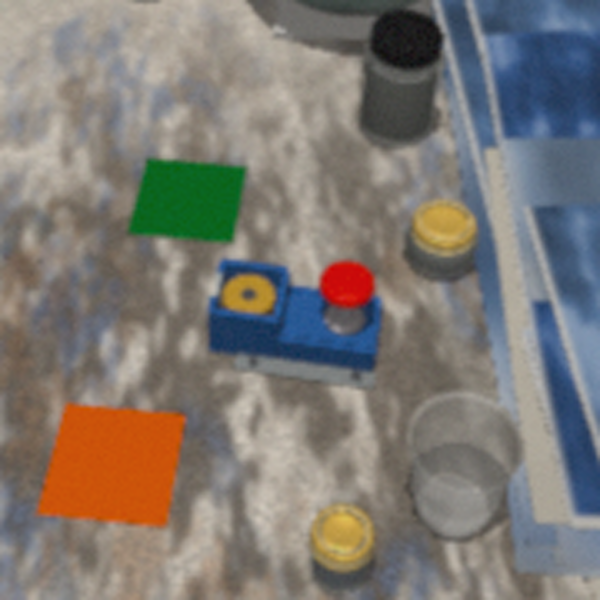

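The measurements agree between views. The feeder origin is at about (0.5945,-0.112) with a yaw of about -13°, the cap is at about (0.655,-0.126), and the green mat is at about (0.556,0.0075). I'll shut the fingers and turn so that tool x lies along the feeder's +y.

step_arm(
  targets="0 0 0 -6.5;0 0 0 -6.5;0 0 0 -6.5;0 0 0 -6.5;0 0 0 -6.5;0 0 0 -6.5;0 0 0 -6.5;0 0 0 -6.5;0 0 0 -6.5;0 0 0 0",
  claw=0,
)

```text
time_s: 0.98
tcp_pos: [0.2, -0.5919, 0.2221]
ee_rot: [[-0.22, -0.975, -0.0], [-0.975, 0.22, 0.001], [-0.001, 0.0, -1.0]]
wrist_force: [0.0, -0.8, 0.3]
gripper_width: 0.33
gripper_force: 0.0
```

step_arm(
  targets="2.5 -1.6 0 0;2.5 -1.6 0 0;2.5 -1.6 0 0;2.5 -1.6 0 0;2.5 -1.6 0 0;2.5 -1.6 0 0;2.5 -1.6 0 0;2.5 -1.6 0 0;2.5 -1.6 0 0;2.5 -1.6 0 0;2.5 -1.6 0 0;0 0 0 0",
)

```text
time_s: 1.98
tcp_pos: [0.3033, -0.8773, 0.1998]
ee_rot: [[-0.225, -0.974, -0.008], [-0.974, 0.225, 0.016], [-0.014, 0.012, -1.0]]
wrist_force: [1.3, 0.9, -8.8]
gripper_width: 0.002
gripper_force: 0.0
```

I had the sign of tool x reversed: it points along the feeder's -y, so that move went outward. Nothing was near it. I'll check the state, then go back.

step_arm(
  targets="-2 0 0 0;-2.5 0 0 0;-2.5 0 0 0;-2.5 0 0 0;-2.5 0 0 0;0 0 0 0",
)

```text
time_s: 2.48
tcp_pos: [0.3313, -0.7615, 0.2205]
ee_rot: [[-0.221, -0.975, 0.002], [-0.975, 0.221, -0.007], [0.006, -0.004, -1.0]]
wrist_force: [0.8, 0.2, -0.3]
gripper_width: 0.005
gripper_force: 0.0
```

step_arm(
  targets="-2 -.9 0 0;-3.5 -.9 0 0;-3.5 -.9 0 0;-3.5 -.9 0 0;-3.5 -.9 0 0;-3.5 -.9 0 0;-3.5 -.9 0 0;-3.5 -.9 0 0;-3.5 -.9 0 0;-3.5 -.9 0 0;-3.5 -.9 0 0;-3.5 -.9 0 0",
)

```text
time_s: 3.48
tcp_pos: [0.5262, -0.3944, 0.2168]
ee_rot: [[-0.225, -0.974, 0.005], [-0.974, 0.225, -0.01], [0.009, -0.007, -1.0]]
wrist_force: [0.9, -0.8, -0.2]
gripper_width: 0.006
gripper_force: 0.0
```

step_arm(
  targets="-3.5 -.9 0 0;-3.5 -.9 0 0;-3 -.9 0 0;-2 0 0 0;0 0 0 0;0 0 0 0",
)

```text
time_s: 3.98
tcp_pos: [0.579, -0.2839, 0.2157]
ee_rot: [[-0.222, -0.975, 0.004], [-0.975, 0.222, -0.009], [0.008, -0.006, -1.0]]
wrist_force: [-0.2, -0.3, 0.0]
gripper_width: 0.006
gripper_force: 0.0
```

```bash
python3 - <<'E'
from h import *; import pickle
d=cap('wrist','w1.png'); pickle.dump(d,open('w1.pkl','wb')); print(sense()['tcp_pos'])
for p in ((.655,-.126,.064),(.5945,-.112,.036),(.5563,.0075,0)): print(w2p(d,p))
E
```

```text
[ 0.57855565 -0.28479769  0.21550534]
[271.67760418 347.85405461]
[329.64793568 331.94078626]
[376.026543   388.18902975]
```

View pics/w1.png

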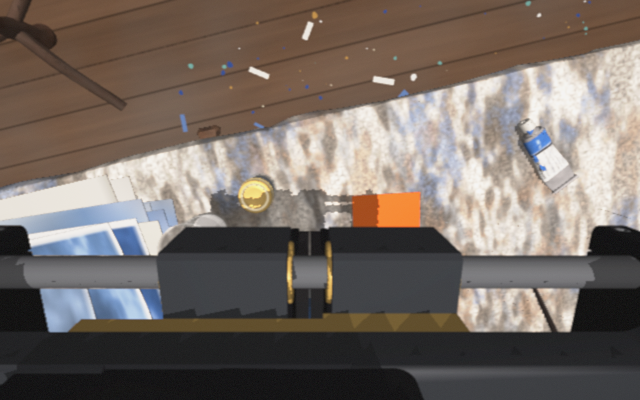

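The wrist view shows the small jar at (255,195) and the orange mat at (387,210). The gripper body hides the feeder from this side. I'll go on from the agreed top and side estimates, move above the cap and check with the side camera.

step_arm(
  targets="-2 -.5 0 0;-3 -.7 0 0;-3 -.7 0 0;-3 -.7 0 0;-3 -.7 0 0;-2.1 -.4 0 0;-1 -.2 0 0;0 0 3 0;0 0 3 0;0 0 3 0;0 0 2 0;0 0 0 0",
)

```text
time_s: 5.03
tcp_pos: [0.6507, -0.1291, 0.0982]
ee_rot: [[-0.226, -0.974, -0.008], [-0.974, 0.226, -0.008], [0.01, 0.006, -1.0]]
wrist_force: [-0.8, -0.2, -0.6]
gripper_width: 0.005
gripper_force: 0.0
```

```bash
python3 - <<'E'
from h import *
d=cap('side'); t=sense()['tcp_pos']; print(t, w2p(d,t), w2p(d,(.655,-.126,.064)))
cv2.imwrite('pics/s1.png',cv2.resize(d['frame'][120:340,230:450],(600,600),interpolation=cv2.INTER_CUBIC))
E
```

```text
[ 0.65269994 -0.12923979  0.10128714] [353.79281759 233.32781732] [353.79356643 244.06466604]
```

View pics/s1.png

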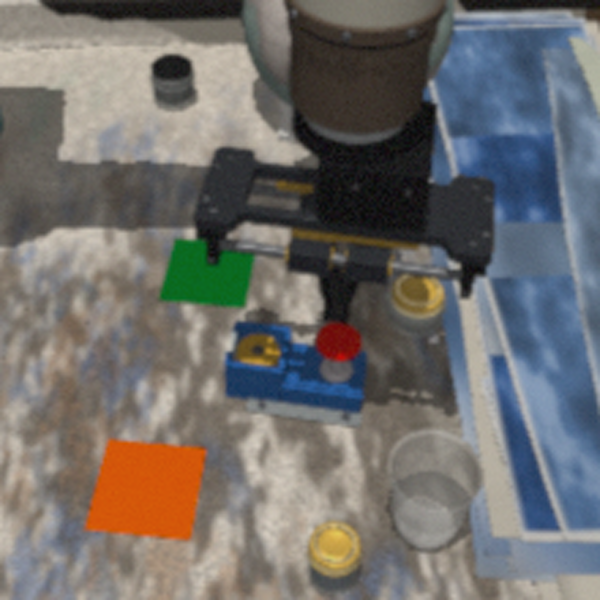

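The side view shows the shut fingertips at about px (354,237), directly over the red cap at (354,245). I'll go down and press.

step_arm(
  targets="-.3 -.1 .5 0;0 0 .6 0;0 0 .6 0;0 0 .6 0;0 0 .6 0;0 0 .4 0;0 0 .4 0;0 0 .4 0;0 0 .4 0;0 0 .4 0;0 0 0 0;0 0 0 0",
)

```text
time_s: 6.08
tcp_pos: [0.6563, -0.1251, 0.0558]
ee_rot: [[-0.222, -0.975, 0.003], [-0.975, 0.222, -0.009], [0.008, -0.005, -1.0]]
wrist_force: [-2.7, 0.8, 5.3]
gripper_width: 0.004
gripper_force: 2.8
```

step_arm(
  targets="0 0 .4 0;0 0 .4 0;0 0 .4 0;0 0 .3 0;0 0 .2 0;0 0 0 0",
)

```text
time_s: 6.58
tcp_pos: [0.6564, -0.1252, 0.0392]
ee_rot: [[-0.221, -0.975, 0.003], [-0.975, 0.221, -0.009], [0.008, -0.005, -1.0]]
wrist_force: [-3.6, 1.7, 6.8]
gripper_width: 0.002
gripper_force: 4.0
```

step_arm(
  targets="0 0 .2 0;0 0 .1 0;0 0 0 0;0 0 0 0",
)

```text
time_s: 6.92
tcp_pos: [0.6565, -0.1252, 0.0384]
ee_rot: [[-0.221, -0.975, 0.004], [-0.975, 0.221, -0.01], [0.009, -0.006, -1.0]]
wrist_force: [-6.4, 2.2, 15.8]
gripper_width: 0.002
gripper_force: 7.9
```

The plunger is fully down, at z 38 mm with 16 N on the wrist. I'll let it come up and move toward the start of the push.

step_arm(
  targets="0 0 -.5 0;0 0 -1 0;0 0 -1.5 0;0 0 -2 0;0 0 -2 0;0 0 -2 0;1 2 0 0;1 2 0 0;1 2 0 0;1 2 0 0;1 2 0 0;1 1.8 0 0",
)

```text
time_s: 7.92
tcp_pos: [0.5264, -0.1571, 0.1246]
ee_rot: [[-0.222, -0.975, 0.003], [-0.975, 0.222, -0.009], [0.008, -0.005, -1.0]]
wrist_force: [-0.2, 0.3, -0.3]
gripper_width: 0.005
gripper_force: 0.0
```

step_arm(
  targets="0 0 0 0;0 0 0 0",
  claw=2.0,
)

```text
time_s: 8.08
tcp_pos: [0.5273, -0.1572, 0.1251]
ee_rot: [[-0.223, -0.975, 0.003], [-0.975, 0.223, -0.009], [0.008, -0.005, -1.0]]
wrist_force: [0.5, -0.5, 0.3]
gripper_width: 0.083
gripper_force: 0.0
```

```bash
python3 - <<'E'
from h import *; import pickle
d=cap('side'); pickle.dump(d,open('s2.pkl','wb')); s=sense(); print(s['tcp_pos'],s['gripper_width'], w2p(d,(.541,-.0996,.012)))
cv2.imwrite('pics/s2.png',cv2.resize(d['frame'][190:310,260:400],(700,600),interpolation=cv2.INTER_CUBIC))
E
```

```text
[ 0.52832425 -0.15707084  0.12507513] 0.12126606092396242 [299.45099098 251.89650097]
```

View pics/s2.png

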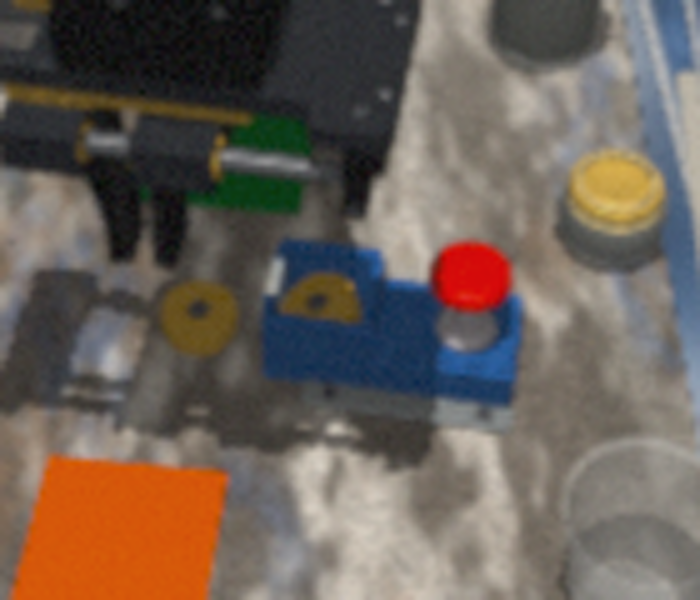

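The side view shows one collar out at px (300,252), about (0.542,-0.1005), with the plunger back up and the next collar in the magazine. I'll lower behind the collar with a 16 mm gap so the two tips cradle it from behind.

step_arm(
  targets="0 0 2 0;0 0 3 0;0 0 3 0;0 0 2 0;0 0 1 0;0 0 .4 0;0 0 .4 0;0 0 0 0;0 0 0 0",
  claw=1.6,
)

```text
time_s: 8.88
tcp_pos: [0.5292, -0.158, 0.0076]
ee_rot: [[-0.222, -0.975, 0.005], [-0.975, 0.222, -0.009], [0.008, -0.007, -1.0]]
wrist_force: [-0.2, 0.4, -0.1]
gripper_width: 0.184
gripper_force: 0.0
```

step_arm(
  targets="-.6 0 0 0;-.6 0 0 0;-.6 0 0 0;-.4 0 0 0;-.3 0 0 0;-.3 0 0 0;-.3 0 0 0;-.3 .03 0 0;-.4 .03 0 0;-.4 .03 0 0;-.4 .04 0 0;-.4 .04 0 0",
)

```text
time_s: 9.88
tcp_pos: [0.5375, -0.1085, 0.0062]
ee_rot: [[-0.222, -0.975, 0.003], [-0.975, 0.222, -0.009], [0.008, -0.004, -1.0]]
wrist_force: [0.4, -0.7, 0.9]
gripper_width: 0.183
gripper_force: 0.2
```

step_arm(
  targets="-.4 .04 0 0;-.4 .04 0 0;-.4 .04 0 0;-.4 .04 0 0;-.4 .04 0 0;-.4 .04 0 0;-.4 .04 0 0;-.4 .04 0 0;-.4 .04 0 0;-.4 .04 0 0;0 0 0 0;0 0 0 0",
)

```text
time_s: 10.88
tcp_pos: [0.5425, -0.0686, 0.0058]
ee_rot: [[-0.222, -0.975, 0.003], [-0.975, 0.222, -0.009], [0.008, -0.004, -1.0]]
wrist_force: [-0.2, -0.1, 0.2]
gripper_width: 0.184
gripper_force: 0.0
```

```bash
python3 - <<'E'
from h import *; import pickle
d=cap('side'); pickle.dump(d,open('s3.pkl','wb')); s=sense(); print(s['tcp_pos'],s['gripper_width'])
e=cap('top')
a=cv2.resize(d['frame'][180:300,260:360],(500,600),interpolation=cv2.INTER_CUBIC)
b=cv2.resize(e['frame'][170:250,280:320],(300,600),interpolation=cv2.INTER_CUBIC)
cv2.imwrite('pics/s3.png',np.hstack([a,b]))
E
```

```text
[ 0.54235911 -0.0688      0.00572777] 0.18411475661669896
```

View pics/s3.png

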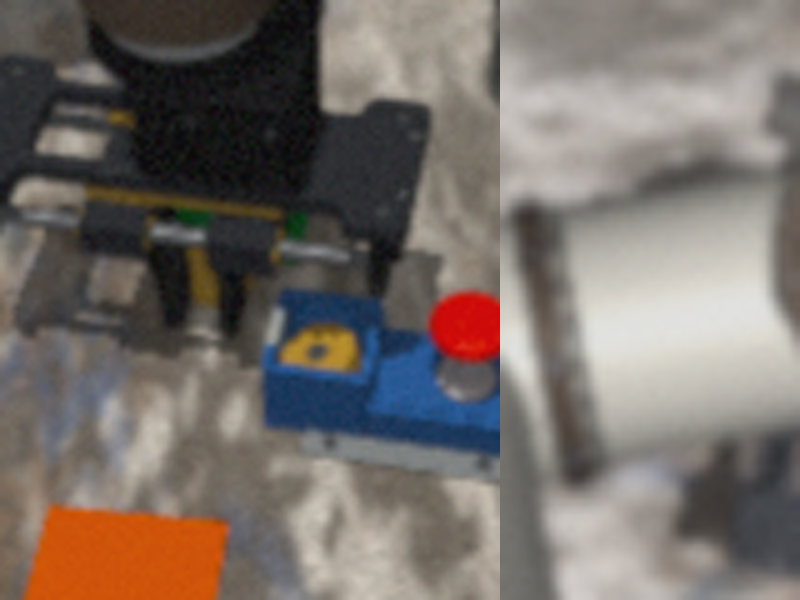

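The side crop shows the brass collar cradled ahead of and between the two tips at crop (205,275), with the two remaining collars in the feeder and the plunger up. I'll push the remaining 53 mm or so, then back off.

step_arm(
  targets="-.4 .03 0 0;-.5 .03 0 0;-.5 .03 0 0;-.5 .03 0 0;-.5 .03 0 0;-.5 .03 0 0;-.5 .03 0 0;-.5 .03 0 0;-.5 .03 0 0;-.4 .02 0 0;-.3 .02 0 0;-.2 .02 0 0",
)

```text
time_s: 11.98
tcp_pos: [0.5511, -0.0162, 0.0054]
ee_rot: [[-0.222, -0.975, 0.003], [-0.975, 0.222, -0.009], [0.008, -0.004, -1.0]]
wrist_force: [0.9, -1.8, 1.3]
gripper_width: 0.185
gripper_force: 0.4
```

step_arm(
  targets="0 0 0 0;0 0 0 0;.5 0 0 0;1 0 0 0;1.5 0 0 0;1 0 0 0;0 0 -2 0;0 0 -3 0;0 0 -3 0;2 0 -3 0;3 0 -3 0;3.5 0 0 0",
)

```text
time_s: 12.98
tcp_pos: [0.5267, -0.1379, 0.1526]
ee_rot: [[-0.219, -0.976, 0.016], [-0.976, 0.219, -0.01], [0.007, -0.017, -1.0]]
wrist_force: [0.7, -1.1, 0.5]
gripper_width: 0.184
gripper_force: 0.0
```

step_arm(
  targets="3.5 0 0 0;3.5 0 0 0;3.5 0 0 0;3.5 0 0 0;3.5 0 0 0;3 0 0 0;0 0 0 0;0 0 0 0",
)

```text
time_s: 13.65
tcp_pos: [0.4759, -0.3384, 0.147]
ee_rot: [[-0.226, -0.974, 0.002], [-0.974, 0.226, -0.008], [0.008, -0.004, -1.0]]
wrist_force: [1.0, 0.2, 0.1]
gripper_width: 0.183
gripper_force: 0.0
```

```bash
python3 - <<'E'
from h import *; import pickle
d=cap('side'); e=cap('top'); s=sense(); print(s['tcp_pos'],s['time_s'])
for n,x,c in(('s',d,(250,160)),('t',e,(270,170))):
    hsv=cv2.cvtColor(x['frame'],cv2.COLOR_BGR2HSV); print(n,w2p(x,(.5563,.0075,.012)))
a=cv2.resize(d['frame'][180:300,260:360],(500,600),interpolation=cv2.INTER_CUBIC)
b=cv2.resize(e['frame'][170:250,280:320],(300,600),interpolation=cv2.INTER_CUBIC)
cv2.imwrite('pics/s4.png',np.hstack([a,b]))
E
```

```text
[ 0.47678269 -0.33660821  0.14726249] 13.75
s [305.91550712 216.26756988]
t [302.6490124  211.37544772]
```

View pics/s4.png

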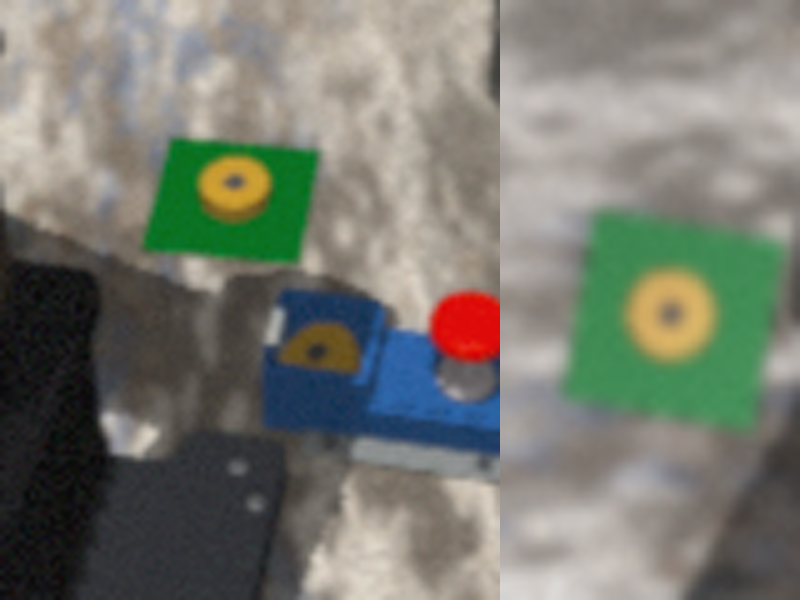

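Both views show the collar flat near the middle of the green mat, with its bore at side px (307,216) and top px (303,212). That is within about 3 mm of the mat's centre. The plunger is up, the other collars are in the feeder and the arm is clear.

```bash
python3 -c "
from station import r
print(r.finish_job())"
```

```text
the job is handed in; nothing more can be done
None
```

The job is handed in, with no verdict returned: one press issued a single collar, and the last pictures show it flat within about 3 mm of the green mat's centre, the plunger up and the other two collars still in the feeder.

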